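# Seat the slide carrier on the press pins and pull the press down

### The job

Nudge the aluminium slide carrier sideways over the press bed, squaring it against the dark steel fence and sliding it along towards the column, until its two holes drop over the two brass locating pins and it lies flat on the bed. Then push the red-balled press lever all the way down and leave it down. Only push the carrier, never lift or tip it up, and leave the other things on the bench where they are.

Things in the scene. Friction and masses are not known exactly. Their poses are not given: they have to be found in the camera images.
- press: Fixed grey cast-iron hand press. Origin on the bench; x runs along the bed to the column, z up. Bed x -240 to 120, y -80 to 84, top at z 30 mm. Column x 50 to 105 mm, 60 mm wide. Head x -40 to 105, y -30 to 30, z 197 to 276 mm. Dark steel fence on the bed along the -y side; two brass pins on the bed at x -85, y +38 and -38 mm. Lever behind the head.
- fence (a point): Foot of the fence's guiding face (press x -105, y -60.5, z 30 mm), halfway along. The fence is a dark steel bar along press x from -220 to 10 mm, standing 14 mm above the bed; the face looks to press +y.
- platen (a point): Centre of the underside of the ram's 60 x 60 x 12 mm platen, at press x -10, y 0. It is 84 mm above the bench with the lever up, comes down 50 mm per rad of lever and stops just above a seated carrier; one that is not seated blocks it.
- pin_near (a point): Foot, on the bed's top, of the brass locating pin at press x -85, y +38 mm. Pin 8 mm in diameter, 7 mm tall with a domed tip.
- pin_far (a point): Foot of the other, equal pin, at press x -85, y -38 mm (the one near the fence).
- carrier: Loose 0.5 kg aluminium plate, 6 mm thick, x -75 to 105, y -60 to 60 mm, white slide mount fixed on top at x 70. Origin at its underside; x roughly along press x. At first its front rests on the pins' tips, its back edge on the bed, 22 to 50 mm short of home, 5 to 14 mm off the fence, up to 0.08 rad out of square. Home: origin at press x -80, y 0, z 30 mm, flat.
- hole_near (a point): Centre, at the underside, of the square 12 mm through hole at carrier x -5, y +38 mm; it belongs over pin_near. With the carrier's -y edge flat against the fence the holes are within 0.5 mm of the pins' line: it then needs pushing along press x only.
- hole_far (a point): Centre, at the underside, of the square 12 mm through hole at carrier x -5, y -38 mm; it belongs over pin_far. Over the pins the front drops 7 mm and the pins stop the carrier. Pushed slowly (25 to 30 mm/s) it does not jump past them.
- end_lip (a point): Top centre of the outer face of the dark steel end lip on the carrier's -x edge (carrier x -75, y 0, z 24 mm): 110 mm long in y, 12 mm thick, 18 mm above the plate's top. Push it towards the column: sliding takes 3 to 8 N.
- side_lip (a point): Top centre of the outer face of the upturned side lip on the carrier's +y edge (carrier x -20, y 60, z 24 mm): 80 mm long in x, 5 mm thick, 18 mm above the plate's top. Push it towards the fence: squaring up takes 3 to 10 N.
- lever (a joint): Press lever angle (rad): 0 fully up, 0.9 fully down at its stop. It turns about an axis along press x, stays where it is left and takes about 6 N at the ball.
- lever_pivot (a point): Point on the lever's hinge axis, behind the head (press x 120, y 0, z 220 mm).
- lever_ball (a point): Centre of the red ball, 32 mm in diameter, at the lever's end, 140 mm from the pivot on the press's +y side. The straight arm, 14 mm thick, slopes up from the pivot by 0.6 rad minus the joint value q: ball at press x 0.12, y = 0.14 cos(0.6 - q), z = 0.22 + 0.14 sin(0.6 - q) m. Push it down from above.
- mount_a: a spare white plastic slide mount, 50 x 50 x 3 mm with a dark 36 x 24 mm window, lying flat (bystander); origin at the centre of its underside
- mount_b: another spare white slide mount like mount_a (bystander); origin at the centre of its underside
- loupe: chrome loupe, 46 mm across, 44 mm tall, standing upright (bystander); origin at the centre of its foot
- dropper: squat amber glass dropper bottle with black rubber cap, 52 mm across, 84 mm tall (bystander); origin at the centre of its foot
- cutter: black bakelite film cutter base, 150 x 90 x 24 mm (bystander); origin at the centre of its underside
- slidebox: grey box full of white slides, 80 x 110 x 56 mm (bystander); origin at the centre of its underside
Not all that is in view belongs to the job. Of the things that look like the carrier, the smallest one is meant.

How it is judged:
On the way, in this order (a step that is already met when the one before it is completed fails the run):
1. the carrier lies flat with both holes over the pins while the lever is still up (horizontal distance between hole_near and pin_near below 0.004 m and horizontal distance between hole_far and pin_far below 0.004 m and z of each of hole_near, hole_far in the frame of press below 0.0325 m and angle between carrier's own z axis and vertical below 0.025 rad and value of joint lever below 0.35 rad), for 0.2 s.
2. the lever is pushed all the way down (horizontal distance between hole_near and pin_near below 0.004 m and horizontal distance between hole_far and pin_far below 0.004 m and z of each of hole_near, hole_far in the frame of press below 0.0325 m and angle between carrier's own z axis and vertical below 0.025 rad and value of joint lever above 0.8 rad), for 0.2 s.
At the end, for the whole second after the job is handed in: Each carrier hole is within 4 mm of its pin and no more than 2.5 mm above the bed, the carrier is flat to 0.025 rad and at rest, the lever is beyond 0.8 of its 0.9 rad, and every bystander is within 20 mm of where it started (all of step 2 and linear speed of carrier below 0.01 m/s and angular speed of carrier below 0.1 rad/s and distance of each of mount_a, mount_b, loupe, dropper, cutter, slidebox from where it was at the start of the episode below 0.02 m); the robot touches nothing.
It fails at once if the carrier is lifted off the bed (its middle more than 20 mm above it) (z of carrier in the frame of press above 0.05 m).
It fails at once if the carrier is tipped by more than 0.2 rad (angle between carrier's own z axis and vertical above 0.2 rad).
It fails at once if another thing on the bench is moved more than 20 mm (distance of any of mount_a, mount_b, loupe, dropper, cutter, slidebox from where it was at the start of the episode above 0.02 m).
It also fails if it takes over 64 s, if anything falls off the work surface, if the arm or the gripper's body presses on something with over 40 N, if the wrist force passes 120 N, or if a joint passes its speed limit or range.

### The arm

A 6-joint arm with a two-finger parallel gripper is mounted at the origin on the work surface. World frame = base frame: x ahead of the robot, y to its left, z up, the work surface at z = 0. Lengths are in m, angles in rad, forces in N, time in s.
With the tool pointing down it reaches from about 0.375 to 0.9 m from the base axis. Payload 3.1 kg.
Tool frame: the origin (TCP) lies at the very end of the fingers, on their centre line; the grasp point (between the pads) lies 19 mm behind it (manip.hold_point_z is the distance from the TCP to the grasp point, in m); y points along the fingers, z is the direction in which the jaws open and shut, and the axes are right-handed (so a half turn about y gives the same grasp; the last joint's range is limited). The gripper opens to 85 mm and grips with 20 to 120 N. Pads are 22 mm wide; open, the fingers measure 114 mm over their backs; the gripper's body (76 mm by 85 mm) begins 54 mm behind the grasp point. The pads swing forward as they close: fully open they stand 13 mm farther back than shut.
Start: joints at [-1.331, 0.527, 1.433, -0, 1.181, -0.178], TCP at [0.254, -0.571, 0.231] pointing down, gripper open.
Joint ranges: [-3.08, 3.08], [-0.75, 2.2], [0.22, 2.44], [-1.43, 4.57], [0, 2.65], [-2.85, 2.85]. Speed limits (rad/s): [2.79, 2.79, 3.14, 3.14, 3.14, 3.14].

### API

Orientations are given as a unit quaternion [x, y, z, w].
In Python, from station import manip, eyes, workorder gives the robot as it stands. The module is installed in compiled form; this text tells all that it offers.
- The arm moves only by the shell command python3 -m jog 'ROWS' [OPENING] [FORCE]. ROWS is JSON, a list of rows, each a list of 2 entries, a list of its own where there are three numbers: the shift along the tool's x, y, z in cm, then the turn about the tool's y in rad. A call has 1 to 20 rows; each row is the pose to reach, as a shift and turn from the pose commanded when the call began, along the tool's axes at that moment; what a row does not reach only later rows make up. A row lasts 1/12 s, in which the tool goes at most 41.7 mm and 7.16 degrees, less where a joint would pass 70% of its speed; a pose out of reach is approached as far as the arm can. A call with a gripper value outside its range is refused whole. OPENING is the finger opening in cm, from 0 to 8.54, set as the call begins (- or left out, the last holds). The fingers move at their own pace and stop on an object; FORCE is the grip in N (left out, the last holds). Time passes only in rows, so rows that repeat a pose let the fingers close. It gives the time, the measured TCP pose, the force and the opening at its end, in the units of the state.
- manip.sense(): the state, without advancing time (a new reading comes with each control period).
- eyes.snapshot(name): name is "scene" or "top" or "wrist"; returns a dict with "frame" (420x560x3 uint8, red, green, blue), "vfov" (degrees; the focal length in pixels is half the picture's height over the tangent of half this angle, whatever the lens; pixels are square), "cx", "cy" (the principal point, pixels), "rvec" (rotation vector, rad) and "tvec" (3), from world to camera coordinates, as OpenCV has them. Camera axes: x right, y down, z forward; pixel columns grow to the right and rows downward; lengths in m; the calibration is good to about 2 mm. A picture is of the moment at which its call begins. There is no depth.
- workorder.sign_off(): hands the job in, once; it reports no verdict.
The state is a dict: "t": time; "q": joint angles; "qd": joint speeds; "tau": joint torques, N m; "tcp_pos": TCP position; "tool_rot": TCP orientation; "force": force on the tool from outside, world axes, zero at the start; "ft_torque": the same for the moment, N m; "finger_gap": opening from 0.0 (shut) to 1.0 (fully open).
Only numpy, scipy, OpenCV 4.12 (cv2) and the standard library are available. Lean on these libraries where they do the work, as an engineer would, in place of code of your own. Each camera call takes 0.05 s, during which the arm holds its last target. There are 200 camera calls.

## Working session

There is one attempt and no reset: what is moved stays moved. The work goes in short steps, Python scripts to look and compute and a shell command to move; the robot and the scene stay as the last step left them, time stands still between calls to the robot, and variables do not carry over. Pictures are saved under pics/ and viewed, about 8 in all and at most 12, crops included, and the job is handed in when it is done.

```bash
mkdir -p pics; cat > h.py <<'E'
import numpy as np, cv2, pickle
from station import manip, eyes, workorder
def snap(n,fn=None):
    s=eyes.snapshot(n)
    if fn: cv2.imwrite('pics/'+fn,s['frame'][:,:,::-1])
    pickle.dump(s,open(f'{n}.pkl','wb')); return s
def K(s):
    f=210/np.tan(np.radians(s['vfov'])/2); return np.array([[f,0,s['cx']],[0,f,s['cy']],[0,0,1.]])
def proj(s,P):
    return cv2.projectPoints(np.array(P,float).reshape(-1,3),np.array(s['rvec'],float),np.array(s['tvec'],float),K(s),None)[0][:,0]
def onz(s,uv,z):
    R=cv2.Rodrigues(np.array(s['rvec'],float))[0];t=np.array(s['tvec'],float).ravel()
    c=-R.T@t; d=R.T@np.linalg.inv(K(s))@np.array([uv[0],uv[1],1.]); return c+d*(z-c[2])/d[2]
E
python3 - <<'E'
from h import *
a=snap('scene','scene0.png');b=snap('top','top0.png')
for s in(a,b):
    R=cv2.Rodrigues(np.array(s['rvec'],float))[0];print(s['vfov'],s['cx'],s['cy'],-R.T@np.array(s['tvec']).ravel(),R[2])
st=manip.sense();print(st)
E
```

```text
57.29755435557318 281.5585530112273 207.00212972081556 [1.27829686 0.47416408 0.93743131] [-0.68237556 -0.40243261 -0.61025534]
46.10070609891444 290.5243629129159 208.508903143678 [ 0.30775388 -0.00228238  1.44343987] [ 0.09025476 -0.00627346 -0.99589895]
{'t': 0.1, 'q': array([-1.33149852e+00,  5.28392588e-01,  1.43376470e+00, -1.55759938e-05,
        1.18141387e+00, -1.78525872e-01]), 'qd': array([ 0.00129255, -0.00311538, -0.00032966,  0.00076053,  0.00056229,
       -0.00042652]), 'tau': array([ 4.13123803e-05, -4.43304133e+01, -1.78586251e+01, -2.84118660e-04,
        3.86785759e-03, -1.05064416e-06]), 'tcp_pos': array([ 0.25346098, -0.57059536,  0.23042258]), 'tool_rot': array([-0.1466791 ,  0.69243054, -0.69103248,  0.14662642]), 'force': array([-0.47428808, -0.0853192 ,  0.06751297]), 'ft_torque': array([-0.08127194,  0.05480098, -0.00863268]), 'finger_gap': 0.9982921022867499}
```

View pics/scene0.png

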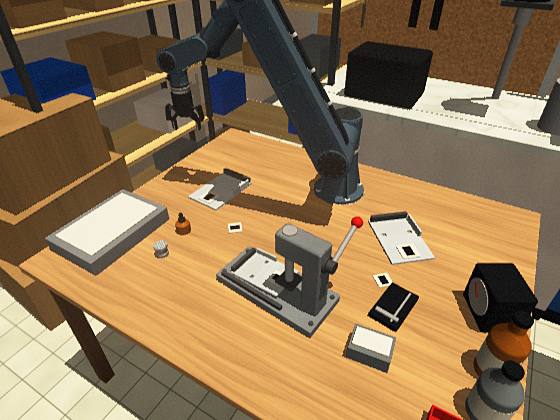

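View pics/top0.png

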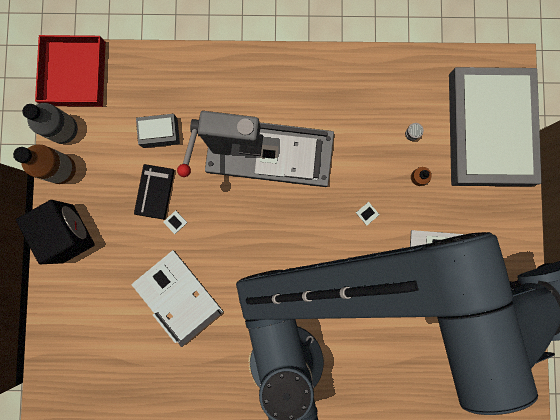

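The scene picture shows three carrier look-alikes: on the press bed (scene 265,270; top 290,155), beside the lever (scene 402,238; top 178,298) and behind the arm (scene 220,188; top 440,238). The one on the bed is the smallest and rests on the pins, so I take that one and check it in close crops.

```bash
python3 - <<'E'
from h import *
a=pickle.load(open('scene.pkl','rb'));b=pickle.load(open('top.pkl','rb'))
def crop(s,x0,y0,w,h,k,fn): cv2.imwrite('pics/'+fn,cv2.resize(s['frame'][y0:y0+h,x0:x0+w,::-1],None,fx=k,fy=k,interpolation=cv2.INTER_CUBIC))
crop(b,180,100,160,100,5,'c_top.png');crop(a,210,205,160,130,4.6,'c_sc.png') if 0 else crop(a,210,210,160,120,5,'c_sc.png')
E
```

```text
(no output)
```

View pics/c_top.png

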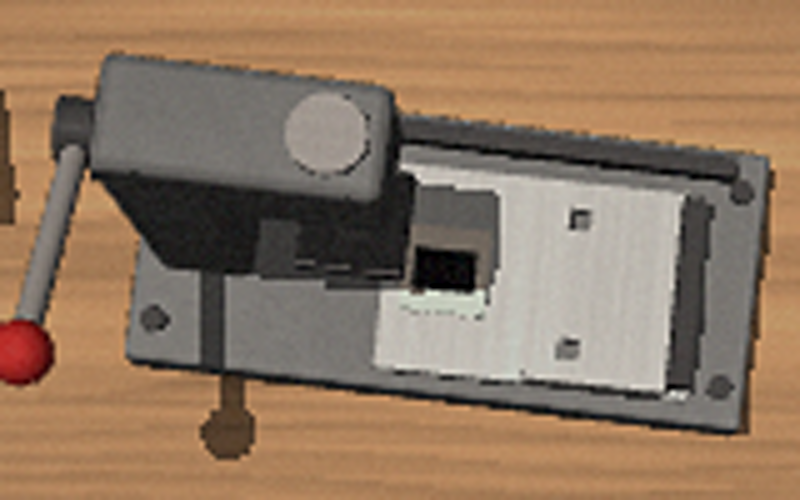

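View pics/c_sc.png

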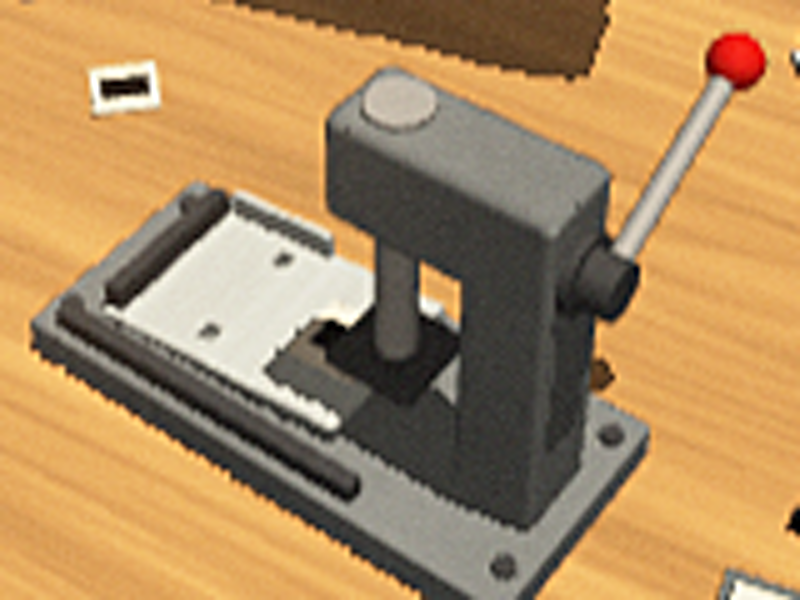

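The crops confirm it: the plate with two holes (top crop 568,348 and 581,219), its end lip, side lip and fence are all on the bed. The lever ball is at (22,352) in the crop. Next I fit the press and carrier poses.

```bash
cat > fit.py <<'E'
from h import *
from scipy.optimize import least_squares
from scipy.spatial.transform import Rotation as Ro
def P2W(p,P):
    return Ro.from_euler('z',p[2]).apply(np.array(P)/1000.)+[p[0],p[1],0]
def C2P(c,P):  # carrier mm -> press mm ; c=(short s, y off, yaw)
    s=c[0]; h=7.0 if s>3 else 0
    th=np.arctan2(h,110-s)
    R=Ro.from_euler('z',c[2])*Ro.from_euler('y',th)
    o=np.array([-80-s,c[1],30+105*np.sin(th)]); return R.apply(np.array(P,float))+o
if __name__=='__main__':
    a=pickle.load(open('scene.pkl','rb'));b=pickle.load(open('top.pkl','rb'))
    fu=lambda L,x0,y0:(np.array(L,float)+.5)/5-.5+[x0,y0]
    TP=[(-240,-80,30),(-240,84,30),(120,84,30),(120,140*np.cos(.6),220+140*np.sin(.6))]
    Tu=fu([(770,157),(742,432),(128,362),(22,352)],180,100)
    SP=[(-240,84,30),(-240,-80,30),(120,84,30),TP[3]]
    Su=fu([(200,183),(33,325),(648,435),(737,60)],210,210)
    r=lambda p:np.r_[(proj(b,P2W(p,TP))-Tu).ravel(),(proj(a,P2W(p,SP))-Su).ravel()]
    f=least_squares(r,[.5,.1,1.5]);p=f.x;print('press',p,r(p).round(1).reshape(-1,2).tolist())
    CT=[(-5,38,6),(-5,-38,6),(105,60,6)];CTu=fu([(568,348),(581,219),(375,367)],180,100)
    CS=[(-5,38,6),(-5,-38,6)];CSu=fu([(283,260),(210,330)],210,210)
    rc=lambda c:np.r_[(proj(b,P2W(p,C2P(c,CT)))-CTu).ravel(),(proj(a,P2W(p,C2P(c,CS)))-CSu).ravel()]
    f=least_squares(rc,[35,8,0],x_scale=[10,5,.05]);c=f.x;print('carrier',c,rc(c).round(1).reshape(-1,2).tolist())
    np.save('press.npy',p)
    for n,P in dict(end=(-75,0,24),side=(-20,60,24)).items(): print(n,P2W(p,C2P(c,P)),C2P(c,P))
    print('ball',P2W(p,TP[3]),'down',P2W(p,[120,140*np.cos(.3),220-140*np.sin(.3)]))
    st=manip.sense();print(Ro.from_quat(st['tool_rot']).as_matrix().round(3))
E
python3 fit.py
```

```text
press [0.61083097 0.1136577  1.4664354 ] [[-0.8, -0.5], [-1.0, -0.2], [-1.9, 0.1], [-1.9, -3.4], [-1.2, -1.9], [-1.4, -1.5], [1.1, -3.4], [-1.5, -3.4]]
carrier [4.99614059e+01 9.85149492e+00 1.99483106e-02] [[-0.8, -0.8], [-1.1, -1.0], [-0.7, 0.3], [-0.5, -2.0], [-0.7, -1.6]]
end [ 0.58144824 -0.08603103  0.07468382] [-201.6631425     8.42097666   74.68381854]
side [ 0.52626786 -0.02653686  0.06831442] [-148.24088691   69.49874181   68.31442209]
ball [0.50841323 0.24504154 0.29904995] down [0.49031213 0.24693747 0.17862717]
[[-0.914 -0.     0.406]
 [-0.406  0.002 -0.914]
 [-0.    -1.    -0.002]]
```

```bash
cat > goto.py <<'E'
# usage: goto.py px py z(mm, press frame)  -> shift in tool cm and turn to align tool x with press y
import sys; from fit import *
p=np.load('press.npy'); st=manip.sense(); R=Ro.from_quat(st['tool_rot']).as_matrix()
if len(sys.argv)>1:
    P=P2W(p,[float(v) for v in sys.argv[1:4]]); print('target',P.round(4),'shift cm',(R.T@(P-st['tcp_pos'])*100).round(2))
    py=np.array([-np.sin(p[2]),np.cos(p[2]),0]); l=R.T@py; print('turn',np.arctan2(-l[2],l[0]).round(3))
c=Ro.from_euler('z',-p[2]).apply(st['tcp_pos']-[p[0],p[1],0])*1000
print('t',round(st['t'],2),'tcp press mm',c.round(1),'F press',Ro.from_euler('z',-p[2]).apply(st['force']).round(1),'gap',round(st['finger_gap'],3))
E
python3 - <<'E'
from fit import *
a=pickle.load(open('scene.pkl','rb'));b=pickle.load(open('top.pkl','rb'))
fu=lambda L,x0,y0:(np.array(L,float)+.5)/5-.5+[x0,y0]
TP=[(-240,-80,30),(-240,84,30),(120,84,30),(120,140*np.cos(.6),220+140*np.sin(.6))]
Tu=fu([(770,157),(742,432),(128,362),(22,352)],180,100)
SP=[(-240,84,30),(-240,-80,30),(120,84,30),TP[3]]
Su=fu([(200,183),(33,325),(648,435),(737,60)],210,210)
for s,P,u in((b,TP,Tu),(a,SP,Su)):
    for n in (4,3):
        r=lambda p:(proj(s,P2W(p,P[:n]))-u[:n]).ravel()
        f=least_squares(r,[.6,.1,1.5]);print(f.x.round(4),f.fun.round(1))
print(proj(a,manip.sense()['tcp_pos']),proj(b,[0,0,0.]))
E
python3 goto.py -135 105 230
```

```text
[0.6075 0.1104 1.4766] [ 0.2 -0.2  0.5  0.2 -0.6  1.7 -0.1 -1.4]
[0.6106 0.11   1.4642] [ 0.5 -0.3  0.2  0.1 -0.7  0.1]
[0.6199 0.1189 1.444 ] [ 0.  -0.4 -1.1 -0.3  1.6  0.2 -0.5  0.1]
[0.6204 0.1182 1.442 ] [-0.1 -0.4 -1.3 -0.4  1.3  0.3]
[[187.31855288 132.35850651]] [[285.6380064  361.38896036]]
target [ 0.4923 -0.0097  0.23  ] shift cm [-44.59   0.14 -41.57]
turn 0.522
t 0.1 tcp press mm [-717.8  284.1  230.4] F press [-0.1  0.5  0.1] gap 0.998
```

```bash
python3 -m jog '[[[-22,0,-21],0.5],[[-44.6,0,-41.6],0.52],[[-44.6,0,-41.6],0.52],[[-44.6,0,-41.6],0.52],[[-44.6,0,-41.6],0.52],[[-44.6,0,-41.6],0.52],[[-44.6,0,-41.6],0.52],[[-44.6,0,-41.6],0.52],[[-44.6,0,-41.6],0.52],[[-44.6,0,-41.6],0.52],[[-44.6,0,-41.6],0.52],[[-44.6,0,-41.6],0.52],[[-44.6,0,-41.6],0.52],[[-44.6,0,-41.6],0.52],[[-44.6,0,-41.6],0.52],[[-44.6,0,-41.6],0.52],[[-44.6,0,-41.6],0.52],[[-44.6,0,-41.6],0.52],[[-44.6,0,-41.6],0.52],[[-44.6,0,-41.6],0.52]]' 0 40; python3 goto.py -135 105 55; python3 -c "
from h import *
s=snap('wrist','w1.png')
cv2.imwrite('pics/w1.png',s['frame'][:,:,::-1])
t=snap('top');print(proj(t,manip.sense()['tcp_pos']))"
```

```text
t: 1.77
tcp_pos: [0.4921, -0.0113, 0.2312]
tool_rot: [-0.037, -0.706, 0.706, 0.037]
force: [-0.9, -0.4, 0.3]
finger_gap: -0.0
target [ 0.4923 -0.0097  0.055 ] shift cm [-0.02 17.62 -0.17]
turn -0.0
t 1.77 tcp press mm [-136.6  105.1  231.2] F press [-0.5  0.8  0.3] gap -0.0
[[291.20223336 178.55973829]]
```

View pics/w1.png

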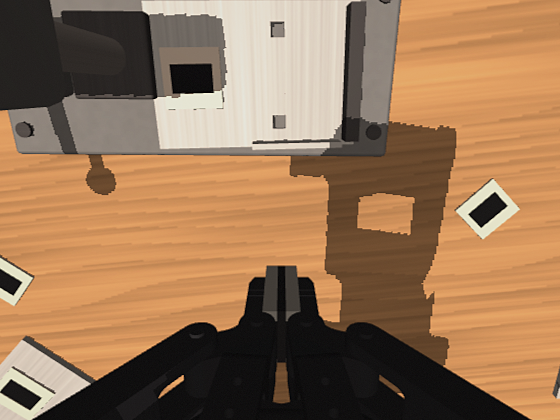

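The wrist view shows the bed's near corners at (17,153) and (385,154), the holes at (279,122) and (278,29), and the side lip along (253..332, 145). I refine the poses from these.

```bash
python3 - <<'E'
from fit import *
s=pickle.load(open('wrist.pkl','rb'))
TP=[(120,84,30),(-240,84,30)];u=np.array([(17,153),(386,155)],float)
r=lambda p:(proj(s,P2W(p,TP))-u).ravel()
f=least_squares(r,[.6,.1,1.46]);p=f.x;print(p,f.fun.round(1))
print('old model',proj(s,P2W(np.load('press.npy'),TP)))
C=[(-5,38,6),(-5,-38,6),(-63,55,24),(-75,55,24)];cu=np.array([(279,122),(278,29),(343,141),(357,141)],float)
rc=lambda c:(proj(s,P2W(p,C2P(c,C)))-cu).ravel()
f=least_squares(rc,[40,8,0],x_scale=[10,5,.05]);c=f.x;print(c,f.fun.round(1))
print('end',C2P(c,(-75,0,24)),'side',C2P(c,(-5,60,24)));np.save('press.npy',p)
E
python3 goto.py -130 105 48
```

```text
[0.61258261 0.11382894 1.46248715] [-1.1  0.3  1.1  0.1]
old model [[ 17.13817221 155.52632328]
 [387.7425465  155.91301093]]
[4.87761072e+01 1.31759558e+01 2.93463317e-02] [-1.1 -0.7 -2.6 -2.8  1.4  2.1  1.9  1.9]
end [-200.53347263   11.06953559   74.29164238] side [-132.77704015   73.08435482   66.34003541]
target [ 0.4941 -0.0041  0.048 ] shift cm [-0.12 18.33 -0.73]
turn 0.004
t 1.87 tcp press mm [-137.3  106.2  231.3] F press [ 0.7 -0.  -0.4] gap -0.003
```

```bash
python3 -m jog '[[[0,4,-0.4],0],[[0,8,-0.7],0],[[0,12,-0.7],0],[[0,15,-0.7],0],[[0,17,-0.7],0],[[0,18.3,-0.7],0],[[0,18.3,-0.7],0],[[0,18.3,-0.7],0],[[-0.4,18.3,-0.7],0],[[-0.8,18.3,-0.7],0],[[-1.1,18.3,-0.7],0],[[-1.4,18.3,-0.7],0],[[-1.4,18.3,-0.7],0]]'; python3 goto.py
```

```text
t: 2.95
tcp_pos: [0.5088, -0.0048, 0.0492]
tool_rot: [-0.037, -0.706, 0.706, 0.035]
force: [-0.1, -0.2, 0.1]
finger_gap: -0.0
t 2.95 tcp press mm [-129.2   90.4   49.2] F press [-0.2  0.   0.1] gap -0.0
```

```bash
python3 -m jog '[[[-0.2,0,0],0],[[-0.4,0,0],0],[[-0.6,0,0],0],[[-0.8,0,0],0],[[-1.0,0,0],0],[[-1.2,0,0],0],[[-1.4,0,0],0]]'; python3 goto.py; python3 -m jog '[[[-0.2,0,0],0],[[-0.3,0,0],0],[[-0.4,0,0],0]]';python3 goto.py
```

```text
t: 3.53
tcp_pos: [0.5163, -0.0049, 0.0479]
tool_rot: [0.032, 0.707, -0.706, -0.04]
force: [-8.6, 0.7, 7.2]
finger_gap: 0.001
t 3.53 tcp press mm [-128.5   82.8   47.9] F press [-0.3  8.6  7.2] gap 0.001
t: 3.78
tcp_pos: [0.5196, -0.005, 0.0479]
tool_rot: [0.032, 0.707, -0.706, -0.04]
force: [-8.5, 1.4, 6.7]
finger_gap: -0.002
t 3.78 tcp press mm [-128.2   79.6   47.9] F press [0.4 8.6 6.7] gap -0.002
```

```bash
python3 -m jog '[[[-0.2,0,0],0],[[-0.4,0,0],0],[[-0.5,0,0],0]]'; python3 goto.py; python3 -m jog '[[[-0.2,0,0],0],[[-0.3,0,0],0],[[-0.4,0,0],0]]';python3 goto.py;  python3 -c "
from h import *
s=snap('wrist')
cv2.imwrite('pics/w2.png',s['frame'][:,:,::-1])"
```

```text
t: 4.03
tcp_pos: [0.5241, -0.0054, 0.0479]
tool_rot: [0.031, 0.707, -0.705, -0.04]
force: [-8.9, 1.7, 7.1]
finger_gap: 0.0
t 4.03 tcp press mm [-128.1   75.1   47.9] F press [0.7 9.  7.1] gap 0.0
t: 4.28
tcp_pos: [0.5274, -0.006, 0.0478]
tool_rot: [0.031, 0.707, -0.706, -0.041]
force: [-11.4, -1.3, 8.8]
finger_gap: -0.002
t 4.28 tcp press mm [-128.3   71.7   47.8] F press [-2.5 11.2  8.8] gap -0.002
```

View pics/w2.png

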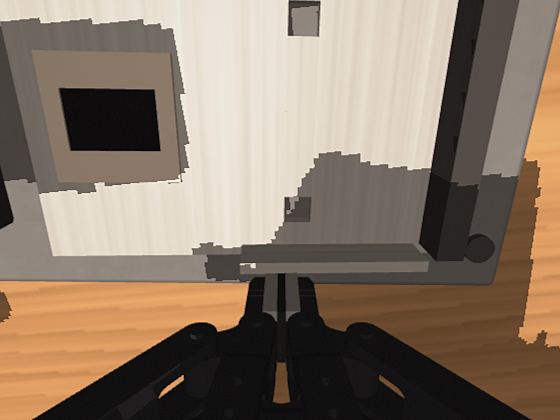

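The finger (tip at 281,280) stands against the side lip (240..430, 265), and the force is rising near the expected squared position. I push slightly further.

```bash
python3 -m jog '[[[-0.1,0,0],0],[[-0.2,0,0],0]]'; python3 goto.py; python3 -m jog '[[[-0.1,0,0],0],[[-0.2,0,0],0]]';python3 goto.py
```

```text
t: 4.5
tcp_pos: [0.5275, -0.0061, 0.0477]
tool_rot: [0.029, 0.707, -0.706, -0.042]
force: [-15.0, -1.3, 11.6]
finger_gap: 0.003
t 4.5 tcp press mm [-128.4   71.6   47.7] F press [-2.9 14.8 11.6] gap 0.003
t: 4.67
tcp_pos: [0.5275, -0.006, 0.0477]
tool_rot: [0.028, 0.707, -0.705, -0.044]
force: [-17.3, -1.6, 14.9]
finger_gap: -0.0
t 4.67 tcp press mm [-128.4   71.6   47.7] F press [-3.4 17.1 14.9] gap -0.0
```

```bash
python3 -m jog '[[[1,0,0],0],[[2,0,0],0],[[3,0,0],0],[[3,-4,2],0],[[3,-8,4],0],[[3,-8,8],0],[[1,-8,12],0],[[-3,-8,12.2],0],[[-6.7,-8,12.2],0],[[-6.7,-8,12.2],0],[[-6.7,-8,12.2],0]]'; python3 goto.py -250 0 42; python3 -c "
from h import *
s=snap('wrist')
cv2.imwrite('pics/w3.png',s['frame'][:,:,::-1])"
```

```text
t: 5.58
tcp_pos: [0.5943, -0.1369, 0.1282]
tool_rot: [-0.037, -0.706, 0.706, 0.035]
force: [-1.3, 0.7, -0.8]
finger_gap: -0.0
target [ 0.5856 -0.1347  0.042 ] shift cm [ 0.92  8.62 -0.13]
turn 0.006
t 5.58 tcp press mm [-251.2   -8.9  128.2] F press [ 0.5  1.3 -0.8] gap -0.0
```

View pics/w3.png

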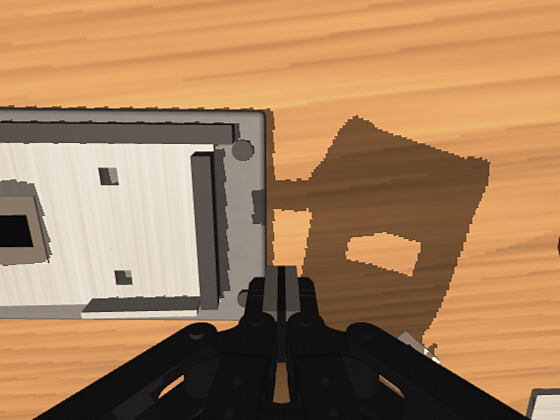

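The picture shows the carrier's far edge lying along the fence (0..232, 143), the holes at (108,176) and (123,277), and the end lip from (203,153) to (208,310). I check squareness numerically before pushing.

```bash
python3 - <<'E'
from fit import *
s=pickle.load(open('wrist.pkl','rb'));p=np.load('press.npy')
B=[(-240,-80,30),(-240,84,30),(-220,-60.5,44)];print(proj(s,P2W(p,B)).round(1).tolist(),'obs (267,110)(265,319)(233,143?)')
C=[(-5,38,6),(-5,-38,6),(-63,-55,24),(-63,55,24),(-75,-55,24)];cu=np.array([(123,277),(108,176),(192,154),(201,309),(213,152)],float)
for po in (0,1):
    if po:
        bu=np.array([(267,110),(265,319)],float)
        p=least_squares(lambda q:(proj(s,P2W(q,B[:2]))-bu).ravel(),p).x;print(p)
    rc=lambda c:(proj(s,P2W(p,C2P(c,C)))-cu).ravel()
    f=least_squares(rc,[40,2,0],x_scale=[10,5,.05]);c=f.x;print(c,f.fun.round(1),C2P(c,(-75,0,24)))
E
```

```text
[[264.7, 108.3], [266.3, 321.1], [232.3, 141.3]] obs (267,110)(265,319)(233,143?)
[ 6.02852337e+01 -5.68717800e+00 -1.63001642e-02] [ 3.6 -0.5  4.3 -6.8 -4.  -3.1 -2.5 12.7 -3.7 -0.1] [-211.19695942   -4.53120285   78.8625958 ]
[0.61625814 0.1131357  1.44640909]
[ 5.98833270e+01 -4.16643685e+00 -1.85933252e-04] [ 3.6 -0.6  4.3 -6.8 -3.9 -3.1 -2.4 12.6 -3.7 -0. ] [-210.84232707   -4.15324321   78.66888981]
```

```bash
python3 -m jog '[[[0.9,3,0],0],[[0.9,6,0],0],[[0.9,8,0],0],[[0.9,8.6,0],0],[[0.9,8.6,0],0],[[0.9,8.6,-0.4],0],[[0.9,8.6,-0.8],0],[[0.9,8.6,-1.2],0],[[0.9,8.6,-1.6],0],[[0.9,8.6,-1.8],0],[[0.9,8.6,-2.0],0],[[0.9,8.6,-2.2],0],[[0.9,8.6,-2.4],0]]'; python3 goto.py
```

```text
t: 6.72
tcp_pos: [0.5857, -0.1109, 0.0425]
tool_rot: [-0.036, -0.706, 0.706, 0.036]
force: [-0.6, -0.4, 0.1]
finger_gap: -0.001
t 6.72 tcp press mm [-226.3    2.4   42.5] F press [-0.5  0.6  0.1] gap -0.001
```

```bash
python3 -m jog '[[[0,0,-0.22],0],[[0,0,-0.44],0],[[0,0,-0.66],0],[[-0.02,0,-0.88],0],[[-0.03,0,-1.1],0],[[-0.04,0,-1.32],0],[[-0.05,0,-1.54],0],[[-0.06,0,-1.76],0],[[-0.07,0,-1.98],0],[[-0.08,0,-2.2],0]]'; python3 goto.py; python3 -m jog '[[[0,0,-0.22],0],[[-0.02,0,-0.44],0],[[-0.03,0,-0.66],0],[[-0.04,0,-0.88],0],[[-0.05,0,-1.1],0]]'; python3 goto.py; python3 -c "
from h import *
s=snap('wrist')
cv2.imwrite('pics/w4.png',s['frame'][:,:,::-1])"
```

```text
t: 7.55
tcp_pos: [0.5887, -0.0891, 0.0423]
tool_rot: [-0.036, -0.706, 0.706, 0.036]
force: [-0.2, -3.8, -1.0]
finger_gap: 0.001
t 7.55 tcp press mm [-204.4    1.8   42.3] F press [-3.8 -0.2 -1. ] gap 0.001
t: 7.97
tcp_pos: [0.5901, -0.0781, 0.0423]
tool_rot: [-0.036, -0.706, 0.706, 0.036]
force: [-0.6, -5.1, -0.5]
finger_gap: -0.001
t 7.97 tcp press mm [-193.3    1.6   42.3] F press [-5.2  0.1 -0.5] gap -0.001
```

View pics/w4.png

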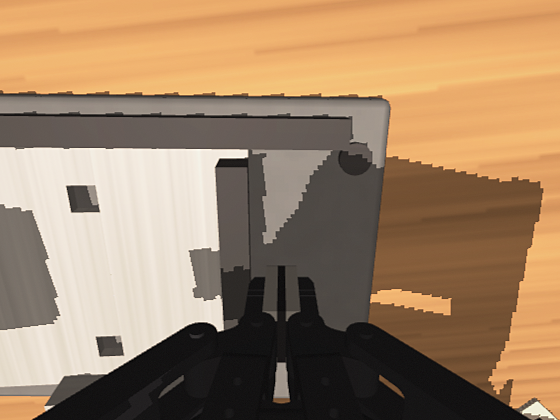

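The finger (281,270) is pushing the end lip, with the plate edge parallel to and along the fence (0..350, 148). The 5 N force fits sliding, so I continue.

```bash
python3 -m jog '[[[0,0,-0.22],0],[[-0.02,0,-0.44],0],[[-0.03,0,-0.66],0],[[-0.04,0,-0.88],0],[[-0.05,0,-1.1],0]]'; python3 goto.py; python3 -m jog '[[[0,0,-0.22],0],[[-0.02,0,-0.44],0],[[-0.03,0,-0.66],0]]'; python3 goto.py; python3 -m jog '[[[0,0,-0.22],0],[[-0.02,0,-0.44],0]]'; python3 goto.py
```

```text
t: 8.43
tcp_pos: [0.5913, -0.0676, 0.0423]
tool_rot: [-0.035, -0.706, 0.706, 0.036]
force: [-3.3, -5.2, 0.4]
finger_gap: 0.003
t 8.43 tcp press mm [-182.7    1.5   42.3] F press [-5.5  2.7  0.4] gap 0.003
t: 8.68
tcp_pos: [0.5921, -0.0609, 0.0422]
tool_rot: [0.036, 0.706, -0.706, -0.037]
force: [-0.7, 0.5, 0.9]
finger_gap: -0.001
t 8.68 tcp press mm [-175.9    1.5   42.2] F press [0.4 0.8 0.9] gap -0.001
t: 8.85
tcp_pos: [0.593, -0.0563, 0.0423]
tool_rot: [0.036, 0.706, -0.706, -0.036]
force: [-2.4, -3.2, -1.1]
finger_gap: 0.0
t 8.85 tcp press mm [-171.2    1.    42.3] F press [-3.5  2.1 -1.1] gap 0.0
```

```bash
python3 -m jog '[[[0,0,-0.2],0],[[0,0,-0.3],0]]'; python3 goto.py; python3 -m jog '[[[0,0,-0.1],0],[[0,0,-0.2],0]]'; python3 goto.py;  python3 -c "
from h import *
s=snap('wrist')
cv2.imwrite('pics/w5.png',s['frame'][:,:,::-1])"
```

```text
t: 9.02
tcp_pos: [0.5938, -0.0532, 0.0423]
tool_rot: [-0.036, -0.706, 0.706, 0.036]
force: [-1.0, -4.2, -0.1]
finger_gap: -0.001
t 9.02 tcp press mm [-168.1    0.7   42.3] F press [-4.3  0.5 -0.1] gap -0.001
t: 9.18
tcp_pos: [0.5939, -0.0516, 0.0423]
tool_rot: [-0.036, -0.706, 0.706, 0.036]
force: [-1.5, -3.5, -0.7]
finger_gap: -0.002
t 9.18 tcp press mm [-166.5    0.7   42.3] F press [-3.7  1.1 -0.7] gap -0.002
```

View pics/w5.png

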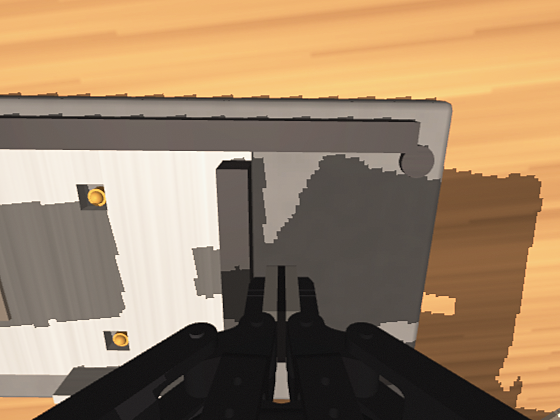

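Both brass pins now show inside the holes (95,196) and (119,340), sitting on the -x side where the stop is. I check for the stop with a small push, then back off.

```bash
python3 -m jog '[[[0,0,-0.1],0],[[0,0,-0.2],0]]'; python3 goto.py; python3 -m jog '[[[0,0,1],0],[[0,0,2],0],[[0,0,4],0],[[0,-4,5],0],[[0,-8,5],0],[[0,-11,5],0],[[0,-11,5],0]]'; python3 goto.py 120 118 360;  python3 -c "
from h import *
s=snap('wrist')
cv2.imwrite('pics/w6.png',s['frame'][:,:,::-1])"
```

```text
t: 9.4
tcp_pos: [0.5941, -0.0506, 0.0423]
tool_rot: [-0.036, -0.706, 0.707, 0.036]
force: [-2.2, -8.9, -0.5]
finger_gap: -0.004
t 9.4 tcp press mm [-165.4    0.6   42.3] F press [-9.1  1.2 -0.5] gap -0.004
t: 9.98
tcp_pos: [0.5939, -0.1014, 0.159]
tool_rot: [-0.042, -0.705, 0.707, 0.032]
force: [-0.1, -0.6, 0.1]
finger_gap: 0.002
target [0.5082 0.2459 0.36  ] shift cm [ 11.83 -20.34 -33.61]
turn 0.005
t 9.98 tcp press mm [-216.    -4.7  159. ] F press [-0.6  0.1  0.1] gap 0.002
```

View pics/w6.png

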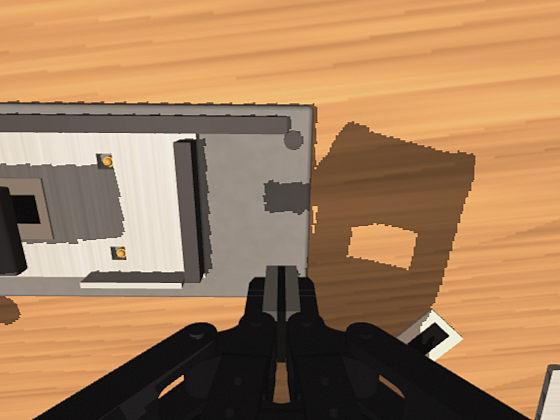

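Both pins are in their holes (107,161) and (120,253), and the carrier met a stop at 9 N, so it is seated. Next is the lever: rise first, then go over the ball.

```bash
python3 -m jog '[[[0,-4,0],0],[[3,-8,0],0],[[6,-12,0],0],[[9,-16,0],0],[[11.8,-20.3,0],0],[[11.8,-20.3,-4],0],[[11.8,-20.3,-8],0],[[11.8,-20.3,-12],0],[[11.8,-20.3,-16],0],[[11.8,-20.3,-20],0],[[11.8,-20.3,-24],0],[[11.8,-20.3,-28],0],[[11.8,-20.3,-32],0],[[11.8,-20.3,-33.6],0],[[11.8,-20.3,-33.6],0],[[11.8,-20.3,-33.6],0]]'; python3 goto.py 120 116 320;  python3 -c "
from h import *
s=snap('wrist')
cv2.imwrite('pics/w7.png',s['frame'][:,:,::-1])
print(proj(s,manip.sense()['tcp_pos']))
p=np.load('press.npy')
from fit import P2W
print(proj(s,P2W(p,[(120,115.5,299)])))"
```

```text
t: 11.37
tcp_pos: [0.5054, 0.2476, 0.3538]
tool_rot: [-0.034, -0.706, 0.706, 0.036]
force: [0.5, -0.1, 0.2]
finger_gap: -0.001
target [0.5102 0.2457 0.32  ] shift cm [-0.51  3.38  0.14]
turn 0.008
t 11.37 tcp press mm [121.4 121.  353.8] F press [-0.1 -0.5  0.2] gap -0.001
[[283.2293337  281.82459274]]
[[283.58623803 226.09243376]]
```

View pics/w7.png

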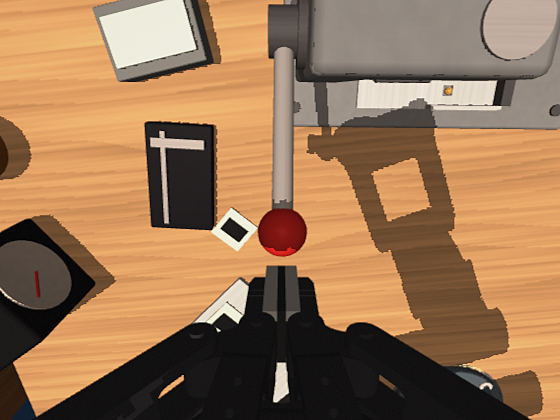

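The ball is at (282,232), about 4 mm further out (+y) than predicted (283,226), so I include that offset. I press down along the ball's arc.

```bash
python3 -m jog '[[[0,1.5,0.1],0],[[0,3,0.1],0],[[0,3.7,0.1],0],[[0.2,4.4,0.1],0],[[0.5,5,0.1],0],[[0.8,5.6,0.1],0],[[1.1,6.2,0.1],0],[[1.4,6.9,0.1],0],[[1.7,7.7,0.1],0]]'; python3 goto.py
```

```text
t: 12.17
tcp_pos: [0.4876, 0.2474, 0.279]
tool_rot: [-0.035, -0.706, 0.706, 0.037]
force: [-4.8, -2.0, 6.4]
finger_gap: 0.001
t 12.17 tcp press mm [119.3 138.7 279. ] F press [-2.5  4.6  6.4] gap 0.001
```

```bash
python3 -m jog '[[[0.2,0.8,0],0],[[0.35,1.6,0],0],[[0.45,2.4,0],0],[[0.55,3.2,0],0],[[0.6,4.0,0],0],[[0.6,4.8,0],0],[[0.5,5.6,0],0],[[0.4,6.4,0],0],[[0.2,7.2,0],0],[[0.1,7.8,0],0]]'; python3 goto.py; python3 -m jog '[[[-0.1,0.3,0],0],[[-0.1,0.6,0],0]]'; python3 goto.py
```

```text
t: 13.0
tcp_pos: [0.4882, 0.2477, 0.1991]
tool_rot: [-0.036, -0.706, 0.706, 0.036]
force: [-2.8, 0.9, 3.0]
finger_gap: -0.002
t 13.0 tcp press mm [119.6 138.1 199.1] F press [0.6 2.9 3. ] gap -0.002
t: 13.17
tcp_pos: [0.4895, 0.2476, 0.194]
tool_rot: [-0.036, -0.706, 0.706, 0.036]
force: [-5.0, -0.0, 22.4]
finger_gap: 0.002
t 13.17 tcp press mm [119.7 136.8 194. ] F press [-0.5  5.  22.4] gap 0.002
```

```bash
python3 -m jog '[[[0,-1.5,0],0],[[0,-4,0],0],[[0,-8,0],0],[[0,-12,0],0],[[0,-14,0],0],[[0,-14,0],0],[[0,-14,0],0]]'; python3 goto.py;  python3 -c "
from h import *
from fit import P2W
s=snap('wrist');a=snap('scene')
p=np.load('press.npy')
print('wrist ball down',proj(s,P2W(p,[(120,138,179)])),'scene',proj(a,P2W(p,[(120,134,179)])))
f=lambda i:i['frame'][:,:,::-1]
cv2.imwrite('pics/f.png',np.vstack([cv2.resize(f(s),(400,300)),cv2.resize(f(a)[200:320,200:360],(400,300))]))"
```

```text
t: 13.75
tcp_pos: [0.4906, 0.2477, 0.3357]
tool_rot: [0.038, 0.707, -0.706, -0.034]
force: [-0.3, 0.1, -1.0]
finger_gap: 0.0
t 13.75 tcp press mm [119.9 135.8 335.7] F press [ 0.1  0.3 -1. ] gap 0.0
wrist ball down [[281.3022528  192.57269408]] scene [[353.65494683 248.17324708]]
```

View pics/f.png

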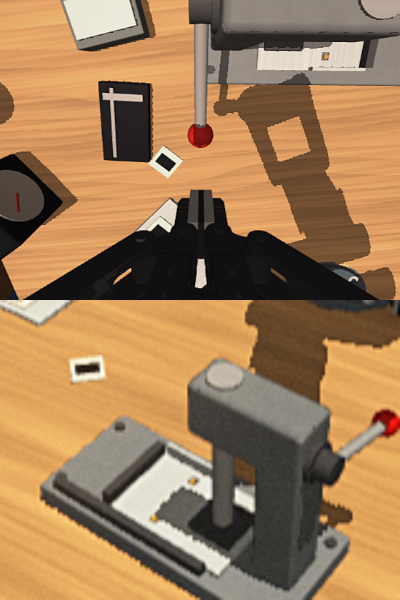

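```bash
python3 -c "
from station import workorder
print(workorder.sign_off())"
```

```text
the job is handed in; nothing more can be done
None
```

I squared the carrier against the fence, slid it onto the two pins and pushed the lever all the way down. I handed the job in at about 14 s; no verdict was reported.

- **Squaring:** I pushed the side lip until it stopped at 17 N. The wrist picture showed the carrier's edge lying along the fence.
- **Seating:** I pushed the end lip at about 26 mm/s with 4–5 N. The force fell off near home, then rose to 9 N as the carrier met a stop. Both brass pins showed in their holes before the lever was pushed, and were still visible in the last picture.
- **Lever:** I pressed the ball down along its arc until it stopped at 22 N. The finger was then at 194 mm, which puts the lever at about 0.9 rad. I withdrew the gripper upwards and it was touching nothing at the end.
- **Bystanders:** those in the last pictures looked where they had been. I didn't measure any of them.

**Checks that disagreed:**
- The scene and top cameras differed by about 10 mm on the press position, so I relied on the wrist camera and contact forces.
- The numeric squareness check was poor, with an error of up to 13 pixels, probably because I picked one point wrongly.
- In the last wrist picture the ball was about 5 pixels from where I predicted it. In the scene picture it was within 2 pixels, consistent with the lever being fully down.

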